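Fetch the relay board from behind the bottles and restock the tray

ROBOT

A 6-joint arm with a two-finger parallel gripper is mounted at the origin on the work surface. World frame = base frame: x ahead of the robot, y to its left, z up, the work surface at z = 0. Lengths are in m, angles in rad, forces in N, time in s.
With the tool pointing down it reaches from about 0.25 to 0.8 m from the base axis. Payload 3.9 kg.
Tool frame: the origin (TCP) lies on the front face of the gripper's body, between the roots of the fingers; the fingertips stand 73 mm ahead of it and the grasp point (between the pads) lies 54 mm ahead of it; z points along the fingers, y is the direction in which the jaws open and shut (so a half turn about z gives the same grasp; the last joint's range is limited). The gripper opens to 85 mm and grips with 20 to 120 N. Pads are 22 mm wide; open, the fingers measure 114 mm over their backs; the gripper's body (76 mm by 85 mm) begins 54 mm behind the grasp point. The pads swing forward as they close: fully open they stand 13 mm farther back than shut.
Start: joints at [1.107, 0.26, -0.138, 1.173, 0, 1.571], TCP at [0.235, 0.47, 0.304] pointing down, gripper open.
Joint ranges: [-2.78, 2.78], [-0.83, 1.72], [-1.28, 1.37], [-1.9, 2.12], [-1.57, 1.48], [-3.14, 3.14]. Speed limits (rad/s): [2.57, 2.57, 3.14, 3.14, 3.14, 3.14].

INTERFACE

Orientations are given as a rotation vector (axis times angle).
In Python, from workcell import robot, camera, camera_params, silhouettes gives the robot as it stands.
- The arm moves only by the tool send_rows, never from a script. Its argument "commands" is a list of rows, each an object with "travel": the shift along the tool's x, y, z in mm, a list of three; "roll": the turn about the tool's z in rad; "gripper": the opening in per cent of the stroke, from 0 (shut) to 100 (fully open). A call has 1 to 8 rows; each row is the pose to reach, as a shift and turn from the pose commanded when the call began, along the tool's axes at that moment; what a row does not reach only later rows make up. A row lasts 1/8 s, in which the tool goes at most 62.5 mm and 10.7 degrees, less where a joint would pass 70% of its speed; a pose out of reach is approached as far as the arm can. A call with a gripper value outside its range is refused whole. The fingers move at their own pace and stop on an object; the grip force is fixed at half the most. Time passes only in rows, so rows that repeat a pose let the fingers close. It gives the time, the measured TCP pose, the force and the opening at its end, in the units of the state.
- robot.sense(): the state, without advancing time (a new reading comes with each control period).
- camera(name): name is "scene" or "side" or "wrist"; returns (picture, depth): 480x640x3 uint8, red, green, blue; 480x640 float32, m along the optical axis (not along the pixel's ray), 0 where there is no reading.
- camera_params(name): a dict with "fovy" (degrees; the focal length in pixels is half the picture's height over the tangent of half this angle, whatever the lens; pixels are square), "cx", "cy" (the principal point, pixels), "rvec" (rotation vector, rad) and "tvec" (3), from world to camera coordinates, as OpenCV has them; the wrist camera has in their place "mount" (4x4, takes a point from camera to tool coordinates, whose origin is the TCP and whose axes are the flange's). Camera axes: x right, y down, z forward; pixel columns grow to the right and rows downward; lengths in m; the calibration is good to about 2 mm. A picture is of the moment at which its call begins: read the wrist's pose just before it. camera_params takes no time and is no camera call.
- robot.job_done(): hands the job in, once; it reports no verdict.
Trained networks look in the newest picture that a camera, given by its name, has taken for a name from the list of things; names that differ only in an ending like _2 or _b are one class to them, and where a whole thing is asked for, a point or a joint stands for the part that bears it (a point fixed in the world has none). Each returns a list of dicts, best first, with "score" (0 to 1); they miss things now and then, are a little off and sometimes report something else, mostly with a low value. They report only what shows in the picture. A call takes as long as a camera call.
- silhouettes(camera, target): "region" (480x640 bool, what is visible of it) and "extent" ([left, top, width, height] in pixels, round what is visible of it).
The state is a dict: "t": time; "joint_positions": joint angles; "qd": joint speeds; "joint_torque": joint torques, N m; "ee_pos": TCP position; "orientation": TCP orientation; "contact_force": force on the tool from outside, world axes, zero at the start; "torque": the same for the moment, N m; "gripper_width": opening from 0.0 (shut) to 1.0 (fully open).
Only numpy, scipy, OpenCV 4.12 (cv2) and the standard library are available. Lean on these libraries where they do the work, as an engineer would, in place of code of your own. Each camera call takes 0.05 s, during which the arm holds its last target. There are 200 camera calls.

TASK

The relay board we need next lies behind the three containers in the plywood supply tray. First stand all three containers aside on the grey mat, then lay the board the right way up on the bed of the board vice, down between its open jaws, midway along them and with its long side running along the jaws, and leave it there; finally stand every container back in the middle of its own rubber pad in the tray: slim bottle on the small round pad, square can on the square pad, wide jar on the large round pad. Keep everything upright and do not shift the mug.

Things in the scene. Friction and masses are not known exactly. Their poses are not given: they have to be found in the camera images.
- board: Loose green relay board, 36 mm (x) by 60 mm (y), 21 mm high, 60 g, on 6 mm feet. A grey terminal block stands flush with each short (y) end, 32 mm along x, 9 to 21 mm above the underside: grasp across both (60 mm, along y). Origin: centre of underside, z up. Starts flat on the tray floor 3 to 25 mm behind the containers, length along the row; 35 mm free beyond its short ends.
- bottle: Slim round white bottle, body 44 mm diameter and 100 mm high, a sloping shoulder to 112 mm, then a grey cap 24 mm diameter up to 140 mm: grasp the cap from above. Origin: centre of its underside; z up. About 150 g. Starts on the small round pad.
- can: Square metal can 50 x 50 mm, 98 mm high, with a round black cap 32 mm diameter from 98 to 126 mm high in the middle of its top: grasp the cap from above. Origin: centre of its underside; z up, x and y along its sides. About 220 g. Starts on the square pad.
- jar: Wide round grey jar, 54 mm diameter, 98 mm high, with a black lid 46 mm diameter from 98 to 126 mm high: grasp the lid from above. Origin: centre of its underside; z up. About 200 g. Starts on the large round pad.
- pad_small: Small round rubber pad, 54 mm diameter, 2 mm thick, the bottle's home. Origin: centre of its underside, on the floor (10 mm above the table) of the fixed plywood tray, 160 x 260 mm, whose rim at the back and both ends is 10 mm higher than its floor. The three pads stand in one row, 75 mm apart in any order, turned with the tray: x to the tray's back (away from the robot), y along the row.
- pad_square: Square rubber pad 62 x 62 mm, 2 mm thick, in the same row of the tray: the can's home. Origin and axes as for the small round pad.
- pad_large: Large round rubber pad, 68 mm diameter, 2 mm thick, in the same row of the tray: the jar's home. Origin and axes as for the small round pad.
- vice: Grey vice, black jaw faces, fixed on the table left or right of the tray. Origin: centre of underside, on the table, z up. Flat bed 55 mm above it, 74 mm long in y; two jaws along y, 80 mm long, tops at 68 mm, leave 52 mm of bed free between them in x, centred on the origin. Jaws end at x = +-52 mm; y ends open. Screw with cross bar on +x side to 90 mm, 46 mm up. Jaws stay open.
- mat: Flat grey fabric mat, 280 mm (its x) by 140 mm (its y), 2 mm thick, fixed on the table on the other side of the tray from the vice; empty at the start. Origin: centre of its underside on the table.
- mug: White ceramic mug, 76 mm diameter and 85 mm high, standing beyond the tray as seen from the robot: not part of the job. Origin: centre of its underside.

How it is judged:
On the way, in this order (a step that is already met when the one before it is completed fails the run):
1. all three containers stand upright on the grey mat together (x of bottle in the frame of mat between -0.14 and 0.14 m and y of bottle in the frame of mat between -0.07 and 0.07 m and z of bottle in the frame of mat between -0.003 and 0.008 m and angle between each of bottle, can, jar's own z axis and vertical below 0.1 rad and linear speed of each of bottle, can, jar below 0.03 m/s and x of can in the frame of mat between -0.14 and 0.14 m and y of can in the frame of mat between -0.07 and 0.07 m and z of can in the frame of mat between -0.003 and 0.008 m and x of jar in the frame of mat between -0.14 and 0.14 m and y of jar in the frame of mat between -0.07 and 0.07 m and z of jar in the frame of mat between -0.003 and 0.008 m), for 0.2 s.
2. the board lies on the bed of the vice between the jaws (x of board in the frame of vice between -0.012 and 0.012 m and y of board in the frame of vice between -0.015 and 0.015 m and z of board in the frame of vice between 0.051 and 0.059 m and angle between board's own z axis and vertical below 0.1 rad and angle between the y axis of board and the y axis of vice, either way round below 0.35 rad and linear speed of board below 0.03 m/s), for 0.2 s.
3. every container stands on its own pad again (horizontal distance between bottle and pad_small below 0.012 m and z of bottle in the frame of pad_small between -0.002 and 0.006 m and angle between each of bottle, can, jar's own z axis and vertical below 0.1 rad and linear speed of each of bottle, can, jar below 0.03 m/s and horizontal distance between can and pad_square below 0.012 m and z of can in the frame of pad_square between -0.002 and 0.006 m and horizontal distance between jar and pad_large below 0.012 m and z of jar in the frame of pad_large between -0.002 and 0.006 m), for 0.2 s.
At the end, for the whole second after the job is handed in: Board right way up on the vice bed between the jaws, within 12 mm of the middle across and 15 mm along them, long side along the jaws within 0.35 rad; bottle, can and jar upright on their own pads (small round, square, large round) within 12 mm of centre; all at rest (all of step 2 and all of step 3); the robot touches nothing.
It fails at once if a container is tipped over or the board is turned over (angle between any of bottle, can, jar, board's own z axis and vertical above 0.7 rad).
It fails at once if the mug is shifted by more than 25 mm (distance of mug from where it was at the start of the episode above 0.025 m).
It also fails if it takes over 144 s, if anything falls off the work surface, if the arm or the gripper's body presses on something with over 40 N, if the wrist force passes 120 N, or if a joint passes its speed limit or range.

## Working session

There is one attempt and no reset: what is moved stays moved. The work goes in short steps, Python scripts to look and compute and a tool call to move; the robot and the scene stay as the last step left them, time stands still between calls to the robot, and variables do not carry over. Pictures are saved under pics/ and viewed, about 12 in all and at most 16, crops included, and the job is handed in when it is done.

Besides the shell and the picture viewer there is one more tool, called after "Call:" as name(argument=value, ...) on one line, values as JSON. send_rows: Moves the arm, as the interface text tells. Its arguments: {"type":"object","properties":{"commands":{"type":"array"}},"required":["commands"]}

```bash
ls; mkdir -p pics
cat > h.py <<'E'
import numpy as np, cv2
from workcell import robot, camera, camera_params, silhouettes
from scipy.spatial.transform import Rotation as R
def K(p):
    f=240/np.tan(np.radians(p['fovy'])/2); return f,p['cx'],p['cy']
def T_wc(name,s=None):
    p=camera_params(name)
    if 'mount' in p:
        s=s or robot.sense(); T=np.eye(4); T[:3,:3]=R.from_rotvec(s['orientation']).as_matrix(); T[:3,3]=s['ee_pos']
        return T@np.array(p['mount'])
    T=np.eye(4); r=R.from_rotvec(np.array(p['rvec']).ravel()).as_matrix(); T[:3,:3]=r.T; T[:3,3]=-r.T@np.array(p['tvec']).ravel(); return T
def cloud(name,d,T):
    f,cx,cy=K(camera_params(name)); v,u=np.mgrid[:480,:640]
    P=np.stack([(u-cx)/f*d,(v-cy)/f*d,d],-1)
    return P@T[:3,:3].T+T[:3,3]
def shot(name,fn=None):
    s=robot.sense(); T=T_wc(name,s); im,d=camera(name)
    if fn: cv2.imwrite('pics/'+fn,im[:,:,::-1])
    return im,d,cloud(name,d,T)
E
python3 - <<'E'
from h import *
print(robot.sense())
for n in ('scene','side'):
    im,d,W=shot(n,n+'0.png'); print(n,camera_params(n),T_wc(n)[:3,3])
    for t in ['board','bottle','can','jar','pad_small','pad_square','pad_large','vice','mat','mug']:
        for r in silhouettes(n,t)[:2]:
            m=r['region']&(d>0); P=W[m]
            print(t,round(r['score'],2),r['extent'],m.sum(), np.median(P,0).round(3) if m.any() else '', np.percentile(P,2,0).round(3),np.percentile(P,98,0).round(3))
a=[cv2.imread(f'pics/{n}0.png') for n in ('scene','side')]
E
```

```text
pics
{'t': 0.0, 'joint_positions': array([ 1.10704573e+00,  2.60675214e-01, -1.39376522e-01,  1.17271257e+00,
        3.77092989e-06,  1.57081059e+00]), 'qd': array([-0.00129763, -0.00056384,  0.00013974,  0.0016244 ,  0.00043204,
       -0.00035916]), 'joint_torque': array([-2.39560550e-04, -4.05682755e+01,  2.53919488e+01,  1.89067324e-02,
        2.66951283e-04,  6.18467453e-06]), 'ee_pos': array([0.23458995, 0.46906122, 0.30306657]), 'orientation': array([-7.21864239e-01, -3.05706445e+00,  3.00676429e-03]), 'contact_force': array([-0.68173342, -0.58466998, -0.29887959]), 'torque': array([ 0.02047368, -0.00865311, -0.026076  ]), 'gripper_width': 0.9971163316274465}
scene {'fovy': 52.15735243771847, 'cx': 327.201311739232, 'cy': 243.16679372548765, 'rvec': array([ 1.23248907,  2.54729211, -0.71295481]), 'tvec': array([ 0.39633549, -0.41278767,  1.19390026])} [0.99926145 0.29984157 0.8151349 ]
board 0.9 [330.7, 208.0, 35.4, 32.5] 573 [ 0.574 -0.003  0.023] [ 0.551 -0.033  0.011] [0.591 0.03  0.033]
bottle 0.76 [377.1, 168.6, 26.9, 62.0] 1258 [0.528 0.059 0.094] [0.454 0.034 0.001] [
[... 1617 characters left out ...]
56 0.089] [0.493 0.033 0.018] [0.52  0.072 0.153]
can 0.89 [388.7, 224.0, 43.6, 79.4] 2830 [ 0.482 -0.088  0.082] [ 0.475 -0.119  0.015] [ 0.529 -0.07   0.139]
pad_square 0.63 [384.4, 280.0, 43.4, 28.5] 250 [ 0.482 -0.073  0.012] [ 0.474 -0.12   0.01 ] [ 0.533 -0.064  0.017]
pad_large 0.78 [339.9, 290.7, 44.1, 21.0] 320 [ 0.493 -0.01   0.013] [ 0.477 -0.055  0.01 ] [0.533 0.01  0.021]
vice 0.9 [100.5, 270.5, 74.8, 92.0] 5005 [0.491 0.315 0.056] [0.46  0.277 0.002] [0.605 0.354 0.069]
mat 0.8 [448.5, 234.7, 174.7, 117.6] 8699 [ 0.448 -0.315  0.003] [ 0.34  -0.386  0.001] [ 0.609 -0.25   0.005]
mug 0.86 [204.2, 186.1, 56.8, 55.9] 2237 [0.761 0.131 0.056] [0.747 0.091 0.001] [0.826 0.192 0.085]
```

Run:
```python
import cv2
a=cv2.imread('pics/scene0.png')[60:400,180:580]; cv2.imwrite('pics/s0c.png',cv2.resize(a,None,fx=1.9,fy=1.75,interpolation=cv2.INTER_CUBIC)[:598,:798])
```

```text
(no output)
```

View pics/s0c.png

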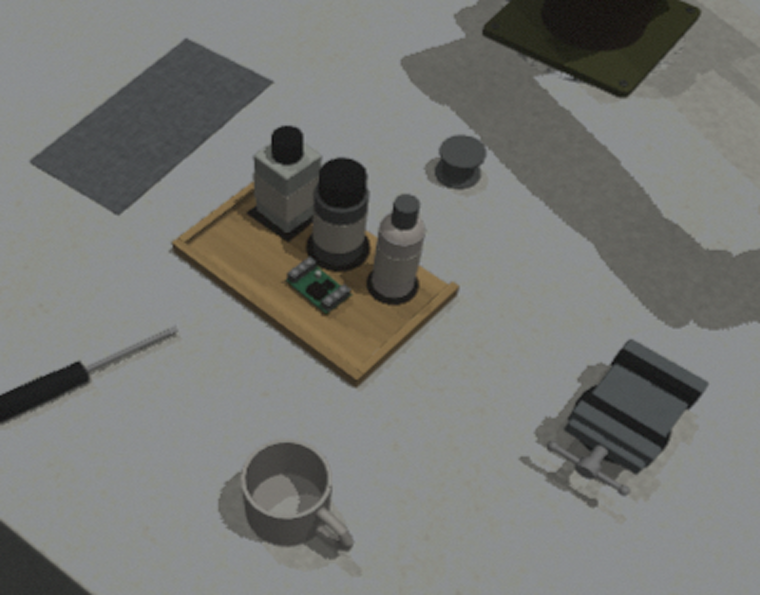

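View pics/side0.png

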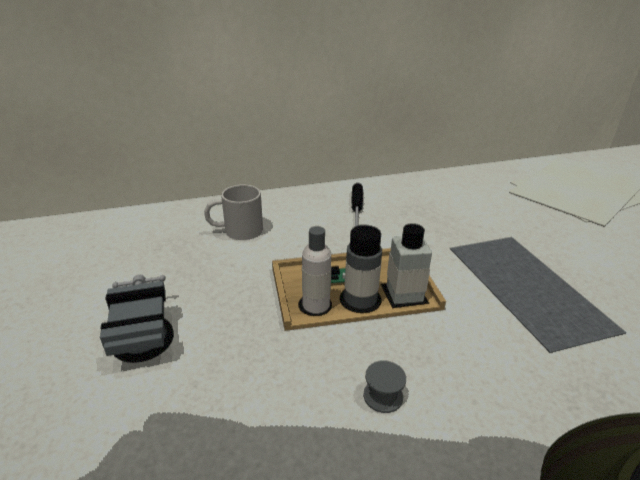

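The scene shows the row can, jar, bottle from the mat side, with the board behind the jar, the vice to the robot's left, the mat to its right and the mug behind. There is also a loose knob in front of the tray. Next I'll get precise poses.

```bash
cat >> h.py <<'E'
from scipy.optimize import least_squares
def circ(P,r):
    c0=np.median(P,0)
    return least_squares(lambda c:np.hypot(*(P-c).T)-r,c0,loss='soft_l1',f_scale=.002).x
def rect(P):
    (c,wh,a)=cv2.minAreaRect((P*1000).astype(np.float32)); return np.round(c,1),np.round(wh,1),round(a,1)
def go(g,yaw,s=None):
    """grasp point world g (m), yaw of tool-y axis (world); prints travel mm (current tool axes) and roll"""
    s=s or robot.sense(); M=R.from_rotvec(s['orientation']).as_matrix()
    tcp=np.array(g)+[0,0,.054]
    y=M[:,1]; cur=np.arctan2(y[1],y[0]); d=-( yaw-cur); d=(d+np.pi/2)%np.pi-np.pi/2
    print('travel',((tcp-s['ee_pos'])@M*1000).round(1),'roll',round(d,3),'cur toolx',M[:,0].round(2),'q6',round(s['joint_positions'][5],2),'pos',np.round(s['ee_pos'],4))
E
python3 - <<'E'
from h import *
S={n:shot(n) for n in ('scene','side')}
A=np.concatenate([S[n][2][S[n][1]>0] for n in S])
B={n:S[n][2][S[n][1]>0] for n in S}
def box(P,lo,hi): return P[((P>lo)&(P<hi)).all(1)]
for n,c,r,z0,z1 in [('bottle',(.515,.058),.012,.126,.149),('can',(.51,-.09),.016,.114,.135),('jar',(.51,-.015),.023,.114,.135)]:
    for k in ('scene','side'):
        P=box(B[k],[c[0]-.036,c[1]-.036,z0],[c[0]+.036,c[1]+.036,z1]); print(n,k,len(P),circ(P[:,:2],r).round(4), 'top',np.percentile(box(B[k],[c[0]-.03,c[1]-.03,.1],[c[0]+.03,c[1]+.03,.2])[:,2],98).round(4))
for k in B:
    print(k,'jaws',rect(box(B[k],[.4,.22,.064],[.65,.42,.075])[:,:2]))
    print('bed',rect(box(B[k],[.4,.22,.052],[.65,.42,.058])[:,:2]), np.median(box(B[k],[.4,.22,.052],[.65,.42,.058])[:,2]))
    m=silhouettes(k,'mat')[0]['region']&(S[k][1]>0);P=S[k][2][m]; print('mat',rect(P[np.abs(P[:,2])<.01][:,:2]))
    m=silhouettes(k,'board')[0]['region']&(S[k][1]>0);P=S[k][2][m];P=box(P,[.545,-.1,.013],[.62,.1,.04]); print('board',rect(P[:,:2]),np.percentile(P[:,2],[2,50,98]))
print('knob',rect(box(A,[.3,-.1,.015],[.45,.1,.1])[:,:2]),box(A,[.3,-.1,.015],[.45,.1,.1])[:,2].max())
# tray floor
P=box(A,[.35,-.22,.0165],[.7,.2,.0225]); print('rim',rect(P[:,:2]))
go((.5,.0,.25),0)
E
```

```text
bottle scene 129 [0.5149 0.0523] top 0.1529
bottle side 212 [0.5163 0.0505] top 0.1531
can scene 134 [ 0.5242 -0.0786] top 0.1387
can side 244 [ 0.4791 -0.0837] top 0.1395
jar scene 194 [ 0.5109 -0.0217] top 0.139
jar side 358 [ 0.5123 -0.0235] top 0.1395
scene jaws (array([520.9, 318.7]), array([ 79.6, 105.3]), 88.8)
bed (array([535.5, 318.6]), array([ 79.1, 151.8]), 89.3) 0.05449751472544384
mat (array([ 477.9, -318. ]), array([280.9, 144.5]), 0.8)
board (array([571.8,  -1.3]), array([61.9, 38.1]), 82.2) [0.01562298 0.02288062 0.03186904]
side jaws (array([519.5, 317. ]), array([ 80.2, 107.7]), 89.0)
bed (array([534.8, 316.5]), array([ 79.7, 153.4]), 88.9) 0.055348758707487816
mat (array([ 479. , -320.6]), array([286.2, 148.6]), 1.2)
board (array([571.5,  -4. ]), array([22.7, 39.6]), 72.0) [0.01666217 0.02120666 0.02931807]
knob (array([330.8,  13.9]), array([52.1, 52.5]), 65.3) 0.043349660097727116
rim (array([491., -20.]), array([262.4, 286.1]), 85.3)
travel [-4.472e+02 -3.013e+02 -1.000e-01] roll 1.107 cur toolx [-0.89  0.45 -0.  ] q6 1.57 pos [0.2349 0.4695 0.3039]
```

Call:
send_rows(commands=[{"travel":[-456,-319,-20],"roll":1.11,"gripper":100},{"travel":[-456,-319,-20],"roll":1.11,"gripper":100},{"travel":[-456,-319,-20],"roll":1.11,"gripper":100},{"travel":[-456,-319,-20],"roll":1.11,"gripper":100},{"travel":[-456,-319,-20],"roll":1.11,"gripper":100},{"travel":[-456,-319,-20],"roll":1.11,"gripper":100},{"travel":[-456,-319,-20],"roll":1.11,"gripper":100},{"travel":[-456,-319,-20],"roll":1.11,"gripper":100}])

```text
t: 2.4
ee_pos: [0.4737, 0.0282, 0.3222]
orientation: [2.225, 2.218, 0.002]
contact_force: [1.1, 1.6, -0.1]
gripper_width: 0.995
```

Run:
```python
from h import *
go((.5,-.02,.27),0)
```

```text
travel [-48.1  26.5  -1.8] roll -0.003 cur toolx [0. 1. 0.] q6 1.63 pos [0.4737 0.0282 0.3222]
```

Call:
send_rows(commands=[{"travel":[-48,26,0],"roll":0,"gripper":100},{"travel":[-48,26,0],"roll":0,"gripper":100},{"travel":[-48,26,0],"roll":0,"gripper":100}])

```text
t: 2.78
ee_pos: [0.4984, -0.0178, 0.3216]
orientation: [-2.225, -2.217, 0.001]
contact_force: [-0.2, -0.6, 0.7]
gripper_width: 1.003
```

Run:
```python
from h import *
im,d,W=shot('wrist','w1.png'); print(np.array(camera_params('wrist')['mount']).round(3))
ok=d>0; P=W[ok]
def box(P,lo,hi): return P[((P>lo)&(P<hi)).all(1)]
for n,c,r,z in [('bottle',(.5155,.0515),.012,.152),('can',(.508,-.097),.016,.138),('jar',(.5115,-.0225),.023,.138)]:
    Q=box(P,[c[0]-.035,c[1]-.035,z-.006],[c[0]+.035,c[1]+.035,z+.008]); print(n,len(Q), rect(Q[:,:2]) if len(Q) else '')
Q=box(P,[.53,-.08,.014],[.63,.08,.04]);print(rect(Q[:,:2]))
for r in silhouettes('wrist','board')[:1]:
    Q=W[r['region']&ok]; Q=box(Q,[.5,-.1,.013],[.7,.1,.04]); print('board',r['score'],rect(Q[:,:2]))
go((.508,-.097,.15),0)
```

```text
[[ 0.001 -0.955 -0.298  0.076]
 [ 1.     0.001  0.001 -0.001]
 [-0.001 -0.298  0.955 -0.07 ]
 [ 0.     0.     0.     1.   ]]
bottle 1475 (array([514.9,  50.5]), array([23., 23.]), 37.8)
can 1614 (array([502.5, -97.1]), array([31. , 31.7]), 8.8)
jar 3934 (array([511.2, -23.4]), array([45.2, 45.4]), 15.7)
(array([5.801e+02, 1.000e-01]), array([ 99.8, 159.6]), 0.0)
board 0.95 (array([571.1,  -3.4]), array([60.3, 36.5]), 81.4)
travel [-80.2  10.1 117.8] roll -0.001 cur toolx [0. 1. 0.] q6 1.54 pos [ 0.4981 -0.0168  0.3218]
```

View pics/w1.png

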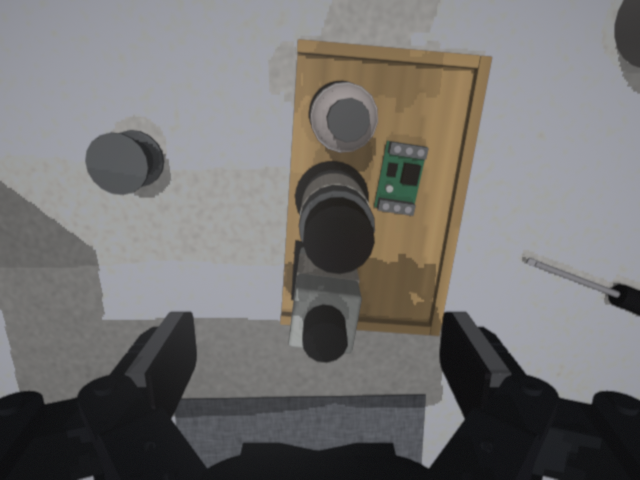

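The overhead view is clear: bottle, jar and can sit in a row in x ≈ 0.50–0.515 and the board is behind the jar with terminals at its ends. I'll take the can first.

Call:
send_rows(commands=[{"travel":[-50,3,0],"roll":0,"gripper":100},{"travel":[-80,5,20],"roll":0,"gripper":100},{"travel":[-80,5,80],"roll":0,"gripper":100},{"travel":[-80,5,120],"roll":0,"gripper":100},{"travel":[-80,5,136],"roll":0,"gripper":100},{"travel":[-80,5,136],"roll":0,"gripper":100},{"travel":[-80,5,136],"roll":0,"gripper":0},{"travel":[-80,5,136],"roll":0,"gripper":0}])

```text
t: 3.88
ee_pos: [0.5044, -0.0976, 0.1872]
orientation: [2.222, 2.217, 0.002]
contact_force: [-0.6, 0.1, 0.1]
gripper_width: 0.6
```

Call:
send_rows(commands=[{"travel":[0,0,0],"roll":0,"gripper":0},{"travel":[0,0,0],"roll":0,"gripper":0},{"travel":[0,0,0],"roll":0,"gripper":0}])

```text
t: 4.25
ee_pos: [0.5038, -0.0979, 0.187]
orientation: [2.224, 2.217, 0.002]
contact_force: [-2.1, 1.4, 5.6]
gripper_width: 0.351
```

Call:
send_rows(commands=[{"travel":[0,0,-20],"roll":0,"gripper":0},{"travel":[0,0,-45],"roll":0,"gripper":0},{"travel":[-40,-22,-45],"roll":0,"gripper":0},{"travel":[-90,-49,-45],"roll":0,"gripper":0},{"travel":[-140,-76,-45],"roll":0,"gripper":0},{"travel":[-185,-100,-45],"roll":0,"gripper":0},{"travel":[-212,-115,-45],"roll":0,"gripper":0},{"travel":[-220,-119,-45],"roll":0,"gripper":0}])

```text
t: 5.25
ee_pos: [0.3827, -0.3189, 0.2306]
orientation: [-2.228, -2.214, 0.0]
contact_force: [0.0, 0.4, -2.1]
gripper_width: 0.354
```

Call:
send_rows(commands=[{"travel":[0,0,0],"roll":0,"gripper":0},{"travel":[0,0,25],"roll":0,"gripper":0},{"travel":[0,0,42],"roll":0,"gripper":0},{"travel":[0,0,49],"roll":0,"gripper":0},{"travel":[0,0,54],"roll":0,"gripper":0},{"travel":[0,0,54],"roll":0,"gripper":0}])

```text
t: 6.0
ee_pos: [0.3845, -0.3174, 0.1774]
orientation: [2.223, 2.218, 0.0]
contact_force: [0.5, -0.9, -1.8]
gripper_width: 0.356
```

Call:
send_rows(commands=[{"travel":[0,0,1],"roll":0,"gripper":0},{"travel":[0,0,1],"roll":0,"gripper":100},{"travel":[0,0,1],"roll":0,"gripper":100},{"travel":[0,0,1],"roll":0,"gripper":100},{"travel":[0,0,1],"roll":0,"gripper":100},{"travel":[0,0,-30],"roll":0,"gripper":100},{"travel":[0,0,-70],"roll":0,"gripper":100},{"travel":[10,5,-100],"roll":0,"gripper":100}])

```text
t: 7.0
ee_pos: [0.389, -0.308, 0.2784]
orientation: [2.225, 2.216, 0.0]
contact_force: [0.3, 0.6, -0.3]
gripper_width: 1.002
```

Call:
send_rows(commands=[{"travel":[55,20,0],"roll":0,"gripper":100},{"travel":[110,45,0],"roll":0,"gripper":100},{"travel":[165,70,0],"roll":0,"gripper":100},{"travel":[215,92,0],"roll":0,"gripper":100},{"travel":[260,112,0],"roll":0,"gripper":100},{"travel":[284,122,0],"roll":0,"gripper":100},{"travel":[284,122,30],"roll":0,"gripper":100},{"travel":[284,122,30],"roll":0,"gripper":100}])

```text
t: 8.0
ee_pos: [0.5101, -0.0234, 0.2449]
orientation: [-2.221, -2.216, 0.006]
contact_force: [-0.6, -0.2, 0.2]
gripper_width: 0.997
```

Run:
```python
from h import *
go((.511,-.0235,.132),0)
```

```text
travel [-0.1  1.2 58.9] roll -0.002 cur toolx [0. 1. 0.] q6 1.53 pos [ 0.5101 -0.0234  0.2449]
```

Call:
send_rows(commands=[{"travel":[0,1,35],"roll":0,"gripper":100},{"travel":[0,1,59],"roll":0,"gripper":100},{"travel":[0,1,59],"roll":0,"gripper":100},{"travel":[0,1,59],"roll":0,"gripper":0},{"travel":[0,1,59],"roll":0,"gripper":0},{"travel":[0,1,59],"roll":0,"gripper":0},{"travel":[0,1,59],"roll":0,"gripper":0},{"travel":[0,1,59],"roll":0,"gripper":0}])

```text
t: 9.0
ee_pos: [0.5135, -0.024, 0.1896]
orientation: [2.223, 2.217, 0.003]
contact_force: [-1.1, -0.5, 5.9]
gripper_width: 0.518
```

Call:
send_rows(commands=[{"travel":[0,0,-20],"roll":0,"gripper":0},{"travel":[0,0,-45],"roll":0,"gripper":0},{"travel":[-50,-5,-45],"roll":0,"gripper":0},{"travel":[-105,-11,-45],"roll":0,"gripper":0},{"travel":[-160,-17,-45],"roll":0,"gripper":0},{"travel":[-215,-23,-45],"roll":0,"gripper":0},{"travel":[-265,-28,-45],"roll":0,"gripper":0},{"travel":[-295,-31,-45],"roll":0,"gripper":0}])

```text
t: 10.0
ee_pos: [0.4804, -0.3214, 0.2332]
orientation: [2.227, 2.215, -0.0]
contact_force: [0.4, 0.1, -2.0]
gripper_width: 0.512
```

Call:
send_rows(commands=[{"travel":[0,0,0],"roll":0,"gripper":0},{"travel":[0,0,25],"roll":0,"gripper":0},{"travel":[0,0,42],"roll":0,"gripper":0},{"travel":[0,0,50],"roll":0,"gripper":0},{"travel":[0,0,55],"roll":0,"gripper":0},{"travel":[0,0,55],"roll":0,"gripper":0}])

```text
t: 10.75
ee_pos: [0.4807, -0.3184, 0.1798]
orientation: [2.224, 2.218, -0.001]
contact_force: [-4.1, 0.3, 6.8]
gripper_width: 0.517
```

Call:
send_rows(commands=[{"travel":[0,0,0],"roll":0,"gripper":100},{"travel":[0,0,0],"roll":0,"gripper":100},{"travel":[0,0,0],"roll":0,"gripper":100},{"travel":[0,0,0],"roll":0,"gripper":100},{"travel":[0,0,-30],"roll":0,"gripper":100},{"travel":[0,0,-70],"roll":0,"gripper":100},{"travel":[10,0,-100],"roll":0,"gripper":100},{"travel":[50,5,-100],"roll":0,"gripper":100}])

```text
t: 11.75
ee_pos: [0.4876, -0.2706, 0.2807]
orientation: [2.224, 2.21, 0.002]
contact_force: [0.4, 0.7, 0.2]
gripper_width: 0.999
```

Call:
send_rows(commands=[{"travel":[55,5,0],"roll":0,"gripper":100},{"travel":[110,10,0],"roll":0,"gripper":100},{"travel":[165,15,0],"roll":0,"gripper":100},{"travel":[220,20,0],"roll":0,"gripper":100},{"travel":[270,25,0],"roll":0,"gripper":100},{"travel":[310,28,0],"roll":0,"gripper":100},{"travel":[319,29,20],"roll":0,"gripper":100},{"travel":[319,29,20],"roll":0,"gripper":100}])

```text
t: 12.75
ee_pos: [0.515, 0.0508, 0.2566]
orientation: [-2.221, -2.219, 0.004]
contact_force: [-0.0, -0.3, -0.4]
gripper_width: 1.001
```

Run:
```python
from h import *
go((.515,.0505,.146),0)
im,d,W=shot('side')
P=W[d>0]
def box(P,lo,hi): return P[((P>lo)&(P<hi)).all(1)]
for n,c,z in [('can',(.385,-.318),.128),('jar',(.48,-.318),.128)]:
    Q=box(P,[c[0]-.04,c[1]-.04,z-.005],[c[0]+.04,c[1]+.04,z+.008]); print(n,len(Q),rect(Q[:,:2]))
```

```text
travel [-0.2  0.2 56.6] roll -0.001 cur toolx [ 0.  1. -0.] q6 1.67 pos [0.515  0.0508 0.2566]
can 0 (array([0., 0.]), array([0., 0.]), 0.0)
jar 0 (array([0., 0.]), array([0., 0.]), 0.0)
```

Call:
send_rows(commands=[{"travel":[0,0,35],"roll":0,"gripper":100},{"travel":[0,0,57],"roll":0,"gripper":100},{"travel":[0,0,57],"roll":0,"gripper":100},{"travel":[0,0,57],"roll":0,"gripper":0},{"travel":[0,0,57],"roll":0,"gripper":0},{"travel":[0,0,57],"roll":0,"gripper":0},{"travel":[0,0,57],"roll":0,"gripper":0},{"travel":[0,0,57],"roll":0,"gripper":0}])

```text
t: 13.8
ee_pos: [0.5163, 0.0501, 0.2018]
orientation: [2.224, 2.218, 0.002]
contact_force: [-1.5, 0.1, 6.0]
gripper_width: 0.258
```

Call:
send_rows(commands=[{"travel":[0,0,0],"roll":0,"gripper":0},{"travel":[0,0,-20],"roll":0,"gripper":0},{"travel":[0,0,-45],"roll":0,"gripper":0},{"travel":[-50,8,-45],"roll":0,"gripper":0},{"travel":[-105,17,-45],"roll":0,"gripper":0},{"travel":[-160,26,-45],"roll":0,"gripper":0},{"travel":[-215,35,-45],"roll":0,"gripper":0},{"travel":[-270,44,-45],"roll":0,"gripper":0}])

```text
t: 14.8
ee_pos: [0.5591, -0.2217, 0.2454]
orientation: [-2.224, -2.218, 0.0]
contact_force: [1.1, 0.1, -1.2]
gripper_width: 0.259
```

Call:
send_rows(commands=[{"travel":[-50,8,0],"roll":0,"gripper":0},{"travel":[-85,14,0],"roll":0,"gripper":0},{"travel":[-98,16,0],"roll":0,"gripper":0},{"travel":[-98,16,25],"roll":0,"gripper":0},{"travel":[-98,16,42],"roll":0,"gripper":0},{"travel":[-98,16,50],"roll":0,"gripper":0},{"travel":[-98,16,54],"roll":0,"gripper":0},{"travel":[-98,16,54],"roll":0,"gripper":0}])

```text
t: 15.8
ee_pos: [0.5752, -0.3179, 0.1925]
orientation: [2.224, 2.218, 0.001]
contact_force: [0.0, -0.1, -1.4]
gripper_width: 0.259
```

Call:
send_rows(commands=[{"travel":[0,0,1],"roll":0,"gripper":0},{"travel":[0,0,1],"roll":0,"gripper":100},{"travel":[0,0,1],"roll":0,"gripper":100},{"travel":[0,0,1],"roll":0,"gripper":100},{"travel":[0,0,1],"roll":0,"gripper":100},{"travel":[0,0,-30],"roll":0,"gripper":100},{"travel":[0,0,-80],"roll":0,"gripper":100},{"travel":[10,-10,-110],"roll":0,"gripper":100}])

```text
t: 16.8
ee_pos: [0.5658, -0.3088, 0.3042]
orientation: [2.223, 2.215, 0.001]
contact_force: [-0.5, 1.3, -0.3]
gripper_width: 0.996
```

Call:
send_rows(commands=[{"travel":[55,-20,0],"roll":0,"gripper":100},{"travel":[110,-30,0],"roll":0,"gripper":100},{"travel":[150,-30,0],"roll":0,"gripper":100},{"travel":[150,-30,0],"roll":0,"gripper":100}])

```text
t: 17.3
ee_pos: [0.535, -0.1555, 0.3023]
orientation: [-2.22, -2.222, -0.001]
contact_force: [0.1, -0.8, 0.3]
gripper_width: 0.996
```

Run:
```python
from h import *
im,d,W=shot('wrist','w2.png'); ok=d>0; P=W[ok]
def box(P,lo,hi): return P[((P>lo)&(P<hi)).all(1)]
for n,c,z in [('can',(.385,-.318),.128),('jar',(.48,-.318),.128),('bottle',(.575,-.318),.142)]:
    Q=box(P,[c[0]-.04,c[1]-.04,z-.005],[c[0]+.04,c[1]+.04,z+.008]); print(n,len(Q),rect(Q[:,:2]) if len(Q) else '')
for t in ['mat','pad_small','pad_square','pad_large']:
    for r in silhouettes('wrist',t)[:1]:
        Q=W[r['region']&ok]; Q=Q[abs(Q[:,2]-(.012 if 'pad' in t else .002))<.006]; print(t,r['score'],r['extent'],rect(Q[:,:2]))
```

```text
can 0 
jar 1571 (array([ 474.7, -309.1]), array([45.7, 27.5]), 20.9)
bottle 0 
mat 0.8 [112.7, 284.1, 290.5, 131.5] (array([ 477.2, -318.9]), array([281.5, 143.1]), 1.5)
pad_square 0.78 [241.3, 88.0, 76.3, 80.8] (array([503.8, -98.2]), array([62.5, 63.5]), 85.1)
pad_large 0.8 [242.6, 0.0, 86.9, 73.0] (array([509.9, -29.2]), array([65.6, 54.1]), 0.3)
```

View pics/w2.png

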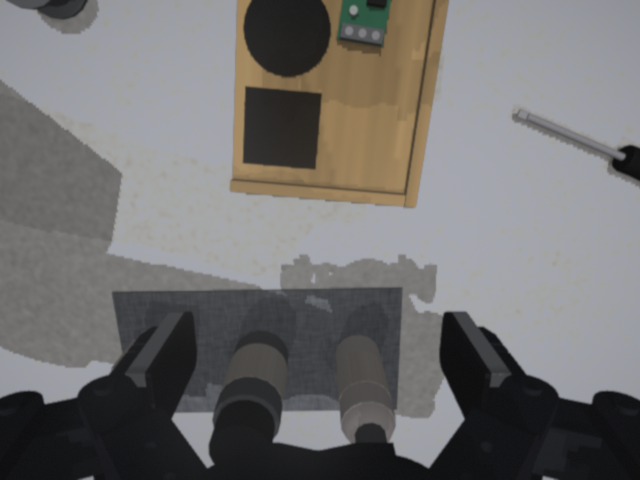

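Call:
send_rows(commands=[{"travel":[40,10,0],"roll":-0.17,"gripper":100},{"travel":[80,20,0],"roll":-0.34,"gripper":100},{"travel":[120,30,0],"roll":-0.51,"gripper":100},{"travel":[152,36,0],"roll":-0.69,"gripper":100},{"travel":[152,36,0],"roll":-0.87,"gripper":100},{"travel":[152,36,0],"roll":-1.05,"gripper":100},{"travel":[152,36,0],"roll":-1.23,"gripper":100},{"travel":[152,36,0],"roll":-1.42,"gripper":100}])

```text
t: 18.55
ee_pos: [0.5722, -0.0072, 0.3015]
orientation: [-0.238, -3.132, 0.0]
contact_force: [-0.1, 0.2, -0.3]
gripper_width: 1.002
```

Call:
send_rows(commands=[{"travel":[0,0,20],"roll":0,"gripper":100},{"travel":[0,0,20],"roll":0,"gripper":100}])

```text
t: 18.8
ee_pos: [0.5712, -0.0071, 0.2803]
orientation: [-0.248, -3.128, 0.001]
contact_force: [0.7, 0.4, -1.5]
gripper_width: 0.999
```

Run:
```python
from h import *
go((.571,-.0034,.1),np.radians(81.4))
im,d,W=shot('wrist','w3.png'); ok=d>0; P=W[ok]
def box(P,lo,hi): return P[((P>lo)&(P<hi)).all(1)]
for t in ['board','pad_small','pad_square','pad_large']:
    for r in silhouettes('wrist',t)[:1]:
        Q=W[r['region']&ok]; Q=Q[abs(Q[:,2]-(.012 if 'pad' in t else .024))<(.006 if 'pad' in t else .012)]; print(t,r['score'],r['extent'],rect(Q[:,:2]))
for k in ('scene','side'):
  im,d,W=shot(k); P=W[d>0]
  for n,c,z in [('can',(.385,-.318),.128),('jar',(.48,-.318),.128),('bottle',(.575,-.318),.142)]:
    Q=box(P,[c[0]-.04,c[1]-.04,z-.008],[c[0]+.04,c[1]+.04,z+.008]); print(k,n,len(Q),rect(Q[:,:2]) if len(Q) else '')
```

```text
travel [  0.3   3.7 126.3] roll -0.008 cur toolx [-0.99  0.16  0.  ] q6 0.15 pos [ 0.5712 -0.0071  0.2803]
board 0.58 [286.2, 180.3, 74.8, 48.6] (array([571.2,  -3.4]), array([60.1, 36.5]), 81.1)
pad_square 0.96 [143.8, 95.6, 87.0, 84.3] (array([504.1, -98.4]), array([63.1, 62.4]), 84.8)
pad_large 0.66 [241.6, 84.4, 89.8, 91.7] (array([510.8, -23.2]), array([67. , 68.1]), 11.7)
scene can 149 (array([ 384.4, -314.5]), array([31.5, 29.9]), 49.0)
scene jar 318 (array([ 479.8, -315.1]), array([46.6, 43.9]), 34.3)
scene bottle 117 (array([ 575.3, -315.2]), array([25.4, 22.7]), 67.8)
side can 0 
side jar 0 
side bottle 0
```

View pics/w3.png

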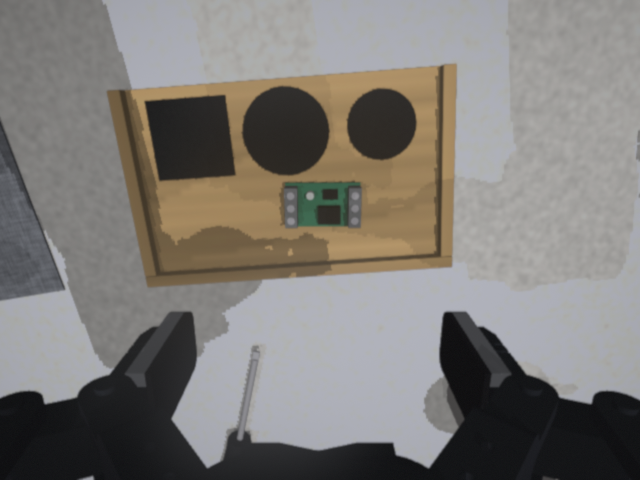

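Run:
```python
from h import *
im,d=camera('wrist'); M=np.array(camera_params('wrist')['mount'])
P=cloud('wrist',d,M)
m=(d>0)&(d<.2); Q=P[m]; print(len(Q)); 
for sgn in (-1,1):
    q=Q[(Q[:,1]*sgn>.02)]; print(sgn,np.percentile(q[:,2],[50,90,99,99.9]).round(4), 'tip pts', q[q[:,2]>np.percentile(q[:,2],97)].mean(0).round(4), q[:,1].min().round(3),q[:,1].max().round(3))
```

```text
49917
-1 [0.006  0.0387 0.0549 0.0587] tip pts [ 0.0032 -0.0438  0.0539] -0.074 -0.02
1 [0.0058 0.0383 0.0547 0.0583] tip pts [0.0033 0.0439 0.0538] 0.02 0.074
```

Call:
send_rows(commands=[{"travel":[0,3,50],"roll":0,"gripper":100},{"travel":[0,4,100],"roll":0,"gripper":100},{"travel":[0,4,150],"roll":0,"gripper":100},{"travel":[0,4,180],"roll":0,"gripper":100},{"travel":[0,4,196],"roll":0,"gripper":100},{"travel":[0,4,196],"roll":0,"gripper":100}])

```text
t: 19.95
ee_pos: [0.5721, -0.0021, 0.0854]
orientation: [-0.245, -3.131, 0.0]
contact_force: [-0.3, 0.5, 0.8]
gripper_width: 0.996
```

Call:
send_rows(commands=[{"travel":[0,0,0],"roll":0,"gripper":60},{"travel":[0,0,0],"roll":0,"gripper":60},{"travel":[0,0,0],"roll":0,"gripper":60},{"travel":[0,0,0],"roll":0,"gripper":60}])

```text
t: 20.45
ee_pos: [0.574, -0.0022, 0.088]
orientation: [0.245, 3.128, 0.0]
contact_force: [-0.1, -0.3, 5.8]
gripper_width: 0.681
```

Call:
send_rows(commands=[{"travel":[0,0,-20],"roll":0,"gripper":0},{"travel":[0,0,-70],"roll":0,"gripper":0},{"travel":[0,0,-110],"roll":0,"gripper":0},{"travel":[15,45,-110],"roll":-0.05,"gripper":0},{"travel":[30,95,-110],"roll":-0.1,"gripper":0},{"travel":[48,150,-110],"roll":-0.136,"gripper":0},{"travel":[65,205,-110],"roll":-0.136,"gripper":0},{"travel":[80,255,-110],"roll":-0.136,"gripper":0}])

```text
t: 21.45
ee_pos: [0.5328, 0.2642, 0.1968]
orientation: [0.031, 3.14, 0.001]
contact_force: [0.1, -0.4, -0.9]
gripper_width: 0.678
```

Call:
send_rows(commands=[{"travel":[9,26,0],"roll":0,"gripper":0},{"travel":[13,41,0],"roll":0,"gripper":0},{"travel":[13,41,0],"roll":0,"gripper":0},{"travel":[13,41,0],"roll":0,"gripper":0}])

```text
t: 21.95
ee_pos: [0.5212, 0.3024, 0.196]
orientation: [0.034, 3.141, -0.001]
contact_force: [-0.5, -0.0, 0.8]
gripper_width: 0.685
```

Run:
```python
from h import *
s=robot.sense(); print(s['ee_pos'],s['contact_force'],s['gripper_width']); go((.5202,.3178,.1),np.radians(88.9),s)
im,d,W=shot('wrist','w4.png'); ok=d>0; P=W[ok]
for t in ['board','vice']:
    for r in silhouettes('wrist',t)[:1]:
        Q=W[r['region']&ok]; print(t,r['score'],r['extent'],rect(Q[:,:2]),np.percentile(Q[:,2],[1,50,99]).round(4))
        if t=='vice':
            Z=Q[(Q[:,2]>.062)&(Q[:,2]<.075)]; print('jaws',rect(Z[:,:2]))
```

```text
[0.52120858 0.30235181 0.19597496] [-0.46916661 -0.02809307  0.75100379] 0.6848887262095585
travel [ 1.3 15.4 42. ] roll -0.002 cur toolx [-1.    0.02 -0.  ] q6 0.55 pos [0.5212 0.3024 0.196 ]
board 0.81 [226.3, 261.0, 183.8, 112.6] (array([560.1, 304.4]), array([ 63.3, 121.2]), 90.0) [0.1246 0.1307 0.1407]
vice 0.64 [264.5, 135.1, 167.2, 258.6] (array([557. , 320.7]), array([104.9, 194.3]), 89.0) [0.0396 0.0561 0.0694]
jaws (array([480.8, 317.8]), array([80.3, 26.3]), 88.9)
```

View pics/w4.png

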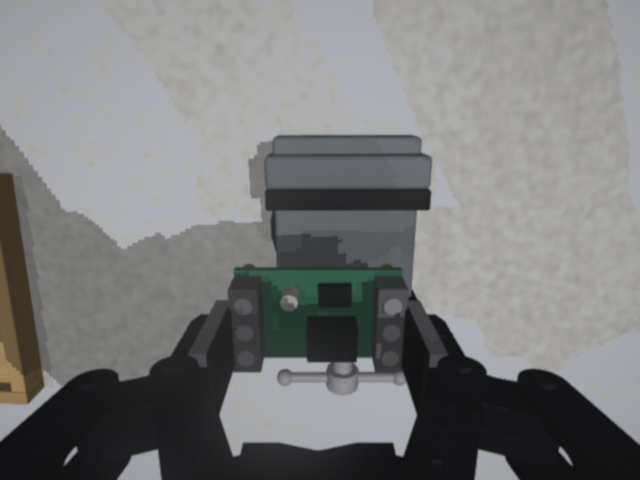

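Run:
```python
from h import *
s=robot.sense(); im,d,W=shot('wrist'); r=silhouettes('wrist','board')[0]
m=r['region']&(d>0)&(W[:,:,2]>.115)&(W[:,:,2]<.15)&(abs(W[:,:,0]-.52)<.035); Q=W[m]; print(len(Q),rect(Q[:,:2]),s['ee_pos'])
g=m&(im[:,:,1]>im[:,:,0]+15); print('green',rect(W[g][:,:2]),np.median(W[g][:,2]))
t=m&(W[:,:,2]>.135); print('term',rect(W[t][:,:2]),np.percentile(W[t][:,2],[50,99]))
```

```text
16799 (array([518.6, 302.5]), array([60.4, 37.1]), 88.6) [0.52129037 0.3022652  0.19590953]
green (array([518. , 302.4]), array([59.8, 36.1]), 88.4) 0.12729228492346006
term (array([518.4, 302.5]), array([60.4, 33.1]), 88.8) [0.13897888 0.14082796]
```

Call:
send_rows(commands=[{"travel":[-1,10,0],"roll":0,"gripper":0},{"travel":[-1,15,0],"roll":0,"gripper":0},{"travel":[-1,15,20],"roll":0,"gripper":0},{"travel":[-1,15,40],"roll":0,"gripper":0},{"travel":[-1,15,54],"roll":0,"gripper":0},{"travel":[-1,15,61],"roll":0,"gripper":0},{"travel":[-1,15,64],"roll":0,"gripper":0},{"travel":[-1,15,64],"roll":0,"gripper":0}])

```text
t: 23.2
ee_pos: [0.5219, 0.3184, 0.1331]
orientation: [-0.032, -3.141, -0.0]
contact_force: [-2.9, -0.8, 4.0]
gripper_width: 0.686
```

Run:
```python
from h import *
s=robot.sense(); im,d,W=shot('wrist'); r=silhouettes('wrist','board')[0]; print(s['ee_pos'],s['contact_force'])
m=r['region']&(d>0)&(W[:,:,2]>.05)&(W[:,:,2]<.09)&(abs(W[:,:,0]-.52)<.035)
g=m&(im[:,:,1]>im[:,:,0]+15); print('green',rect(W[g][:,:2]),np.median(W[g][:,2]))
t=m&(W[:,:,2]>.071); print('term',rect(W[t][:,:2]),np.percentile(W[t][:,2],[50,99]))
```

```text
[0.52189158 0.31842832 0.13305553] [-2.93740993 -0.75320653  4.03111659]
green (array([519. , 318.6]), array([59.8, 37.2]), 88.8) 0.06443607637344712
term (array([519.1, 318.5]), array([60.1, 33.7]), 88.8) [0.07606893 0.07799416]
```

Call:
send_rows(commands=[{"travel":[0,0,0],"roll":0,"gripper":100},{"travel":[0,0,0],"roll":0,"gripper":100},{"travel":[0,0,0],"roll":0,"gripper":100},{"travel":[0,0,0],"roll":0,"gripper":100},{"travel":[0,0,-25],"roll":0,"gripper":100},{"travel":[0,0,-80],"roll":0,"gripper":100},{"travel":[0,0,-140],"roll":0,"gripper":100},{"travel":[0,0,-160],"roll":0,"gripper":100}])

```text
t: 24.3
ee_pos: [0.5237, 0.3193, 0.2965]
orientation: [0.032, 3.135, 0.006]
contact_force: [0.2, 0.2, -0.8]
gripper_width: 1.001
```

Run:
```python
from h import *
s=robot.sense(); im,d,W=shot('wrist','w5.png'); print(s['ee_pos'])
r=silhouettes('wrist','board')[0]; 
m=r['region']&(d>0)&(W[:,:,2]>.05)&(W[:,:,2]<.09)&(abs(W[:,:,0]-.52)<.035)
g=m&(im[:,:,1]>im[:,:,0]+15); print('green',rect(W[g][:,:2]),np.median(W[g][:,2]))
t=m&(W[:,:,2]>.071); print('term',rect(W[t][:,:2]),np.percentile(W[t][:,2],[50,99]))
r=silhouettes('wrist','vice')[0]; Q=W[r['region']&(d>0)]; Z=Q[(Q[:,2]>.062)&(Q[:,2]<.0705)]; print('jaws',rect(Z[:,:2]))
```

```text
[0.52368879 0.3193352  0.29654303]
green (array([519.7, 318.7]), array([59.5, 36.5]), 89.1) 0.06453326762938277
term (array([519.6, 318.9]), array([60.2, 32.4]), 88.8) [0.07611928 0.07823182]
jaws (array([519.6, 317. ]), array([ 80.2, 103.4]), 89.0)
```

View pics/w5.png

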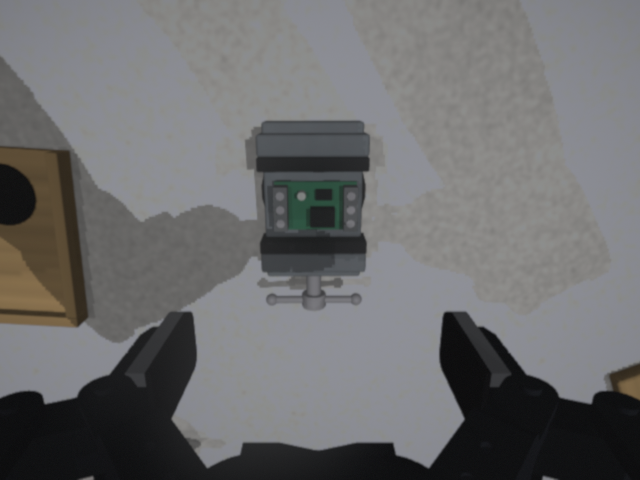

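Call:
send_rows(commands=[{"travel":[3,-40,-10],"roll":0.18,"gripper":100},{"travel":[6,-80,-20],"roll":0.36,"gripper":100},{"travel":[9,-125,-20],"roll":0.54,"gripper":100},{"travel":[11,-170,-20],"roll":0.72,"gripper":100},{"travel":[13,-215,-20],"roll":0.9,"gripper":100},{"travel":[15,-260,-20],"roll":1.08,"gripper":100},{"travel":[17,-300,-20],"roll":1.26,"gripper":100},{"travel":[17,-320,-20],"roll":1.44,"gripper":100}])

```text
t: 25.45
ee_pos: [0.4973, -0.003, 0.3096]
orientation: [-2.103, -2.33, 0.005]
contact_force: [0.1, -0.5, 0.7]
gripper_width: 0.998
```

Call:
send_rows(commands=[{"travel":[0,0,0],"roll":0.11,"gripper":100},{"travel":[0,0,0],"roll":0.11,"gripper":100},{"travel":[0,0,0],"roll":0.11,"gripper":100}])

```text
t: 25.82
ee_pos: [0.4982, -0.001, 0.3107]
orientation: [-2.218, -2.223, 0.002]
contact_force: [-0.4, -0.4, 0.4]
gripper_width: 0.997
```

Run:
```python
from h import *
im,d,W=shot('wrist','w6.png'); ok=d>0
for t in ['pad_small','pad_square','pad_large']:
    for r in silhouettes('wrist',t)[:2]:
        Q=W[r['region']&ok]; Q=Q[abs(Q[:,2]-.012)<.006]; print(t,round(r['score'],2),r['extent'],rect(Q[:,:2]) if len(Q)>9 else '')
im,d,W=shot('scene'); P=W[d>0]
for n,c,z in [('can',(.385,-.318),.128),('jar',(.48,-.318),.128),('bottle',(.575,-.318),.142)]:
    Q=P[(abs(P[:,0]-c[0])<.04)&(abs(P[:,1]-c[1])<.04)&(abs(P[:,2]-z)<.008)]; print(n,len(Q),rect(Q[:,:2]))
go((.575,-.317,.136),0); go((.575,-.317,.25),0)
```

```text
pad_small 0.73 [312.8, 100.8, 61.9, 66.5] (array([517.6,  51. ]), array([52.2, 51.8]), 0.1)
pad_square 0.63 [291.1, 260.5, 65.5, 62.1] (array([504.2, -98.1]), array([64.1, 63.5]), 84.2)
pad_large 0.57 [294.3, 181.8, 77.6, 73.2] (array([509.9, -23.1]), array([68.6, 66.1]), 40.3)
can 150 (array([ 384.2, -313.9]), array([31.9, 30. ]), 9.3)
jar 315 (array([ 479.2, -315.2]), array([46.5, 43.3]), 42.1)
bottle 116 (array([ 575.4, -314.5]), array([24.8, 23.2]), 66.2)
travel [-316.3   75.8  121.7] roll 0.001 cur toolx [-0.  1.  0.] q6 1.57 pos [ 0.4987 -0.0009  0.3117]
travel [-316.2   75.8    7.7] roll 0.001 cur toolx [-0.  1.  0.] q6 1.57 pos [ 0.4987 -0.0009  0.3117]
```

Call:
send_rows(commands=[{"travel":[-50,12,0],"roll":0,"gripper":100},{"travel":[-105,25,0],"roll":0,"gripper":100},{"travel":[-160,38,0],"roll":0,"gripper":100},{"travel":[-215,51,0],"roll":0,"gripper":100},{"travel":[-270,64,0],"roll":0,"gripper":100},{"travel":[-306,74,20],"roll":0,"gripper":100},{"travel":[-316,76,60],"roll":0,"gripper":100},{"travel":[-316,76,60],"roll":0,"gripper":100}])

```text
t: 27.08
ee_pos: [0.5731, -0.3169, 0.2481]
orientation: [-2.217, -2.216, 0.003]
contact_force: [-0.6, 0.3, 0.6]
gripper_width: 1.0
```

Run:
```python
from h import *
go((.575,-.317,.136),0)
```

```text
travel [-0.3  2.3 58.1] roll -0.0 cur toolx [0. 1. 0.] q6 1.07 pos [ 0.5731 -0.3169  0.2481]
```

Call:
send_rows(commands=[{"travel":[0,1,35],"roll":0,"gripper":100},{"travel":[0,1,58],"roll":0,"gripper":100},{"travel":[0,1,58],"roll":0,"gripper":100},{"travel":[0,1,58],"roll":0,"gripper":0},{"travel":[0,1,58],"roll":0,"gripper":0},{"travel":[0,1,58],"roll":0,"gripper":0},{"travel":[0,1,58],"roll":0,"gripper":0},{"travel":[0,1,58],"roll":0,"gripper":0}])

```text
t: 28.08
ee_pos: [0.5761, -0.3174, 0.195]
orientation: [2.22, 2.221, 0.0]
contact_force: [-0.6, 0.3, 5.9]
gripper_width: 0.255
```

Call:
send_rows(commands=[{"travel":[0,0,0],"roll":0,"gripper":0},{"travel":[0,0,-20],"roll":0,"gripper":0},{"travel":[0,0,-60],"roll":0,"gripper":0},{"travel":[50,-8,-60],"roll":0,"gripper":0},{"travel":[105,-16,-60],"roll":0,"gripper":0},{"travel":[160,-25,-60],"roll":0,"gripper":0},{"travel":[215,-34,-60],"roll":0,"gripper":0},{"travel":[270,-43,-60],"roll":0,"gripper":0}])

```text
t: 29.08
ee_pos: [0.532, -0.0455, 0.2535]
orientation: [-2.221, -2.221, 0.0]
contact_force: [0.5, 0.9, -1.3]
gripper_width: 0.256
```

Call:
send_rows(commands=[{"travel":[50,-8,0],"roll":0,"gripper":0},{"travel":[85,-13,0],"roll":0,"gripper":0},{"travel":[98,-15,0],"roll":0,"gripper":0},{"travel":[98,-15,0],"roll":0,"gripper":0},{"travel":[98,-15,0],"roll":0,"gripper":0}])

```text
t: 29.7
ee_pos: [0.518, 0.0498, 0.2537]
orientation: [2.222, 2.22, -0.001]
contact_force: [-0.1, 0.3, -2.7]
gripper_width: 0.258
```

Run:
```python
from h import *
s=robot.sense();print(s['contact_force'],s['gripper_width']);go((.518,.051,.146),0)
im,d,W=shot('scene'); P=W[d>0]
go((.518,.051,.146),0)
for z in (.165,.185): 
    Q=P[(abs(P[:,0]-.518)<.04)&(abs(P[:,1]-.05)<.04)&(P[:,2]<.12)&(P[:,2]>.06)]
print(len(Q),np.percentile(Q,[2,98],0).round(4),circ(Q[:,:2],.022))
```

```text
[-0.11923599  0.29418435 -2.72388669] 0.2581674846761585
travel [ 1.2  0.  53.7] roll -0.001 cur toolx [ 0.  1. -0.] q6 1.67 pos [0.518  0.0498 0.2537]
travel [ 1.3  0.  53.7] roll -0.001 cur toolx [ 0.  1. -0.] q6 1.67 pos [0.518  0.0497 0.2537]
443 [[0.5128 0.0357 0.0627]
 [0.5396 0.0731 0.119 ]] [0.5166939  0.05094215]
```

Call:
send_rows(commands=[{"travel":[1,0,25],"roll":0,"gripper":0},{"travel":[1,0,40],"roll":0,"gripper":0},{"travel":[1,0,46],"roll":0,"gripper":0},{"travel":[1,0,49],"roll":0,"gripper":0},{"travel":[1,0,49],"roll":0,"gripper":0}])

```text
t: 30.38
ee_pos: [0.5181, 0.0518, 0.2054]
orientation: [2.221, 2.221, 0.001]
contact_force: [-0.4, -0.8, -1.9]
gripper_width: 0.257
```

Call:
send_rows(commands=[{"travel":[0,0,1],"roll":0,"gripper":0},{"travel":[0,0,1.5],"roll":0,"gripper":0},{"travel":[0,0,1.5],"roll":0,"gripper":100},{"travel":[0,0,1.5],"roll":0,"gripper":100},{"travel":[0,0,1.5],"roll":0,"gripper":100},{"travel":[0,0,1.5],"roll":0,"gripper":100},{"travel":[0,0,-30],"roll":0,"gripper":100},{"travel":[0,0,-80],"roll":0,"gripper":100}])

```text
t: 31.38
ee_pos: [0.5165, 0.0517, 0.284]
orientation: [-2.219, -2.22, 0.006]
contact_force: [1.0, 0.1, 0.7]
gripper_width: 1.001
```

Call:
send_rows(commands=[{"travel":[-55,-6,0],"roll":0,"gripper":100},{"travel":[-110,-12,0],"roll":0,"gripper":100},{"travel":[-165,-18,0],"roll":0,"gripper":100},{"travel":[-220,-24,0],"roll":0,"gripper":100},{"travel":[-275,-30,0],"roll":0,"gripper":100},{"travel":[-330,-35,0],"roll":0,"gripper":100},{"travel":[-370,-38,20],"roll":0,"gripper":100},{"travel":[-370,-38,30],"roll":0,"gripper":100}])

```text
t: 32.38
ee_pos: [0.4792, -0.3207, 0.2536]
orientation: [-2.225, -2.217, 0.001]
contact_force: [0.1, 1.2, -0.3]
gripper_width: 1.002
```

Run:
```python
from h import *
go((.480,-.3175,.122),0)
im,d,W=shot('scene'); P=W[d>0]
Q=P[(abs(P[:,0]-.518)<.04)&(abs(P[:,1]-.05)<.04)&(P[:,2]<.1)&(P[:,2]>.03)]
print(len(Q),circ(Q[:,:2],.022))
Q=P[(abs(P[:,0]-.518)<.02)&(abs(P[:,1]-.05)<.02)&(P[:,2]>.11)]; print(np.percentile(Q[:,2],98), circ(Q[Q[:,2]>.13][:,:2],.012))
```

```text
travel [ 3.2  0.8 77.6] roll -0.004 cur toolx [ 0.  1. -0.] q6 0.98 pos [ 0.4792 -0.3207  0.2536]
509 [0.51683114 0.05325241]
0.15258714176101984 [0.51673846 0.0529822 ]
```

Call:
send_rows(commands=[{"travel":[3,1,35],"roll":0,"gripper":100},{"travel":[3,1,65],"roll":0,"gripper":100},{"travel":[3,1,77],"roll":0,"gripper":100},{"travel":[3,1,77],"roll":0,"gripper":0},{"travel":[3,1,77],"roll":0,"gripper":0},{"travel":[3,1,77],"roll":0,"gripper":0},{"travel":[3,1,77],"roll":0,"gripper":0},{"travel":[3,1,77],"roll":0,"gripper":0}])

```text
t: 33.42
ee_pos: [0.4815, -0.3157, 0.1797]
orientation: [2.219, 2.22, 0.001]
contact_force: [-1.4, -0.2, 6.1]
gripper_width: 0.522
```

Call:
send_rows(commands=[{"travel":[0,0,0],"roll":0,"gripper":0},{"travel":[0,0,-20],"roll":0,"gripper":0},{"travel":[0,0,-60],"roll":0,"gripper":0},{"travel":[50,5,-60],"roll":0,"gripper":0},{"travel":[105,11,-60],"roll":0,"gripper":0},{"travel":[160,17,-60],"roll":0,"gripper":0},{"travel":[215,23,-60],"roll":0,"gripper":0},{"travel":[265,28,-60],"roll":0,"gripper":0}])

```text
t: 34.42
ee_pos: [0.5089, -0.0483, 0.2382]
orientation: [2.22, 2.222, 0.001]
contact_force: [0.8, 0.0, -1.9]
gripper_width: 0.518
```

Call:
send_rows(commands=[{"travel":[24,2,0],"roll":0,"gripper":0},{"travel":[29,2,0],"roll":0,"gripper":0},{"travel":[29,2,0],"roll":0,"gripper":0},{"travel":[29,2,0],"roll":0,"gripper":0}])

```text
t: 34.92
ee_pos: [0.5107, -0.0221, 0.2379]
orientation: [2.222, 2.22, -0.001]
contact_force: [0.3, -0.1, -2.4]
gripper_width: 0.515
```

Run:
```python
from h import *
s=robot.sense();print(s['contact_force'],s['gripper_width']);go((.511,-.0232,.132),0)
im,d,W=shot('scene'); P=W[d>0]
Q=P[(abs(P[:,0]-.511)<.04)&(abs(P[:,1]+.0232)<.036)&(P[:,2]<.135)&(P[:,2]>.075)]
print(len(Q),np.percentile(Q,[2,98],0).round(4),circ(Q[:,:2],.027))
```

```text
[ 0.29905266 -0.14521481 -2.44396781] 0.5150900371172479
travel [-1.1  0.3 51.9] roll -0.001 cur toolx [ 0.  1. -0.] q6 1.53 pos [ 0.5107 -0.0221  0.2379]
563 [[ 0.5008 -0.0381  0.0764]
 [ 0.5366  0.0044  0.1342]] [0.54721918 0.00491525]
```

Call:
send_rows(commands=[{"travel":[0,0,25],"roll":0,"gripper":0},{"travel":[0,0,40],"roll":0,"gripper":0},{"travel":[0,0,46],"roll":0,"gripper":0},{"travel":[0,0,49],"roll":0,"gripper":0},{"travel":[0,0,49],"roll":0,"gripper":0}])

```text
t: 35.6
ee_pos: [0.5102, -0.0213, 0.1898]
orientation: [-2.221, -2.221, 0.001]
contact_force: [-3.1, -0.2, 4.3]
gripper_width: 0.514
```

Call:
send_rows(commands=[{"travel":[0,0,0],"roll":0,"gripper":100},{"travel":[0,0,0],"roll":0,"gripper":100},{"travel":[0,0,0],"roll":0,"gripper":100},{"travel":[0,0,0],"roll":0,"gripper":100},{"travel":[0,0,-30],"roll":0,"gripper":100},{"travel":[0,0,-80],"roll":0,"gripper":100},{"travel":[-20,-8,-90],"roll":0,"gripper":100},{"travel":[-60,-25,-90],"roll":0,"gripper":100}])

```text
t: 36.6
ee_pos: [0.4872, -0.0811, 0.2804]
orientation: [2.215, 2.223, 0.004]
contact_force: [0.8, -0.7, 0.3]
gripper_width: 1.0
```

Call:
send_rows(commands=[{"travel":[-55,-23,0],"roll":0,"gripper":100},{"travel":[-110,-46,0],"roll":0,"gripper":100},{"travel":[-160,-69,0],"roll":0,"gripper":100},{"travel":[-205,-88,0],"roll":0,"gripper":100},{"travel":[-232,-99,0],"roll":0,"gripper":100},{"travel":[-236,-101,25],"roll":0,"gripper":100},{"travel":[-236,-101,25],"roll":0,"gripper":100}])

```text
t: 37.48
ee_pos: [0.3836, -0.3169, 0.2524]
orientation: [-2.22, -2.218, 0.0]
contact_force: [0.3, 0.9, -0.5]
gripper_width: 0.999
```

Run:
```python
from h import *
go((.3845,-.317,.122),0)
im,d,W=shot('scene'); P=W[d>0]
for c,r,z in [((.511,-.0232),.023,.138),((.385,-.318),.016,.128)]:
    Q=P[(abs(P[:,0]-c[0])<.035)&(abs(P[:,1]-c[1])<.035)&(abs(P[:,2]-z)<.006)]; print(len(Q),rect(Q[:,:2]))
```

```text
travel [-0.3  1.1 76.4] roll -0.001 cur toolx [0. 1. 0.] q6 0.88 pos [ 0.3836 -0.3169  0.2524]
424 (array([507.8, -21.6]), array([45. , 45.1]), 8.9)
140 (array([ 385. , -315.1]), array([34.9, 29.6]), 41.7)
```

Call:
send_rows(commands=[{"travel":[0,1,35],"roll":0,"gripper":100},{"travel":[0,1,65],"roll":0,"gripper":100},{"travel":[0,1,76],"roll":0,"gripper":100},{"travel":[0,1,76],"roll":0,"gripper":0},{"travel":[0,1,76],"roll":0,"gripper":0},{"travel":[0,1,76],"roll":0,"gripper":0},{"travel":[0,1,76],"roll":0,"gripper":0},{"travel":[0,1,76],"roll":0,"gripper":0}])

```text
t: 38.52
ee_pos: [0.3861, -0.3177, 0.1793]
orientation: [2.22, 2.22, -0.001]
contact_force: [-1.6, -0.3, 5.2]
gripper_width: 0.354
```

Call:
send_rows(commands=[{"travel":[0,0,0],"roll":0,"gripper":0},{"travel":[0,0,-20],"roll":0,"gripper":0},{"travel":[0,0,-50],"roll":0,"gripper":0},{"travel":[45,25,-50],"roll":0,"gripper":0},{"travel":[95,52,-50],"roll":0,"gripper":0},{"travel":[145,79,-50],"roll":0,"gripper":0},{"travel":[190,104,-50],"roll":0,"gripper":0},{"travel":[212,116,-50],"roll":0,"gripper":0}])

```text
t: 39.52
ee_pos: [0.5028, -0.1028, 0.2281]
orientation: [2.218, 2.225, 0.001]
contact_force: [0.0, -0.5, -1.7]
gripper_width: 0.347
```

Call:
send_rows(commands=[{"travel":[6,3,0],"roll":0,"gripper":0},{"travel":[6,3,0],"roll":0,"gripper":0},{"travel":[6,3,0],"roll":0,"gripper":0}])

```text
t: 39.9
ee_pos: [0.5042, -0.1001, 0.2279]
orientation: [-2.222, -2.22, 0.001]
contact_force: [-0.1, -0.2, -2.5]
gripper_width: 0.355
```

Run:
```python
from h import *
s=robot.sense();print(s['contact_force'],s['gripper_width']);go((.504,-.0982,.132),0)
im,d,W=shot('scene'); P=W[d>0]
Q=P[(abs(P[:,0]-.504)<.04)&(abs(P[:,1]+.0982)<.04)&(P[:,2]<.13)&(P[:,2]>.075)]
print(len(Q),np.percentile(Q,[2,98],0).round(4))
```

```text
[-0.05664381 -0.1955813  -2.53406042] 0.35517104451707315
travel [ 1.9 -0.1 41.9] roll -0.001 cur toolx [ 0.  1. -0.] q6 1.38 pos [ 0.5042 -0.1001  0.2279]
689 [[ 0.484  -0.1242  0.0768]
 [ 0.5309 -0.0696  0.1291]]
```

Call:
send_rows(commands=[{"travel":[1,0,18],"roll":0,"gripper":0},{"travel":[1,0,31],"roll":0,"gripper":0},{"travel":[1,0,37],"roll":0,"gripper":0},{"travel":[1,0,39.5],"roll":0,"gripper":0},{"travel":[1,0,39.5],"roll":0,"gripper":0}])

```text
t: 40.58
ee_pos: [0.5042, -0.0984, 0.1894]
orientation: [-2.221, -2.221, 0.001]
contact_force: [-3.2, 0.5, 4.4]
gripper_width: 0.355
```

Contact felt; I'll release, rise and check everything from above.

Call:
send_rows(commands=[{"travel":[0,0,0],"roll":0,"gripper":100},{"travel":[0,0,0],"roll":0,"gripper":100},{"travel":[0,0,0],"roll":0,"gripper":100},{"travel":[0,0,0],"roll":0,"gripper":100},{"travel":[0,0,-30],"roll":0,"gripper":100},{"travel":[0,0,-80],"roll":0,"gripper":100},{"travel":[20,0,-130],"roll":0,"gripper":100},{"travel":[70,0,-140],"roll":0,"gripper":100}])

```text
t: 41.58
ee_pos: [0.5068, -0.0288, 0.3322]
orientation: [2.221, 2.214, 0.008]
contact_force: [1.1, 0.3, -0.3]
gripper_width: 0.999
```

Call:
send_rows(commands=[{"travel":[10,0,0],"roll":0,"gripper":100},{"travel":[10,0,0],"roll":0,"gripper":100},{"travel":[10,0,0],"roll":0,"gripper":100},{"travel":[10,0,0],"roll":0,"gripper":100}])

```text
t: 42.08
ee_pos: [0.5045, -0.019, 0.3277]
orientation: [-2.222, -2.22, 0.002]
contact_force: [0.4, -0.2, 0.6]
gripper_width: 1.001
```

Run:
```python
from h import *
im,d,W=shot('wrist','w7.png'); P=W[d>0]
for n,c,z,pad in [('bottle',(.517,.0513),.152,(.5174,.0512)),('jar',(.511,-.0232),.138,(.5105,-.0232)),('can',(.504,-.0982),.138,(.504,-.0982))]:
    Q=P[(abs(P[:,0]-c[0])<.035)&(abs(P[:,1]-c[1])<.035)&(abs(P[:,2]-z)<.006)]; 
    if len(Q): r=rect(Q[:,:2]); print(n,len(Q),r,'off mm',(r[0]-np.array(pad)*1000).round(1),np.median(Q[:,2]))
im,d,W=shot('scene','s7.png'); P=W[d>0]
r=silhouettes('scene','board')[0]; Q=W[r['region']&(d>0)]; Q=Q[(Q[:,2]>.058)&(abs(Q[:,1]-.318)<.05)]; print('board',r['score'],rect(Q[:,:2]),np.percentile(Q[:,2],98))
r=silhouettes('scene','mug')[0]; Q=W[r['region']&(d>0)]; print('mug',np.median(Q,0))
cv2.imwrite('pics/s7c.png',cv2.resize(im[60:400,180:580,::-1],None,fx=1.9,fy=1.75))
print(robot.sense()['contact_force'],robot.sense()['ee_pos'])
```

```text
bottle 1409 (array([516.6,  51.3]), array([23.1, 23.1]), 39.2) off mm [-0.8  0.1] 0.15241147948852732
jar 3782 (array([506.5, -24.1]), array([44.9, 45.5]), 0.3) off mm [-4.  -0.9] 0.138370251071127
can 1553 (array([500.8, -97.7]), array([31.4, 31.6]), 49.6) off mm [-3.2  0.5] 0.13819826600375956
board 0.65 (array([516.5, 320.5]), array([60. , 46.3]), 88.9) 0.07700114925001261
mug [0.78430671 0.12744263 0.0394884 ]
[0.14493249 0.79859947 0.14328583] [ 0.50470348 -0.01865628  0.32815118]
```

View pics/s7c.png

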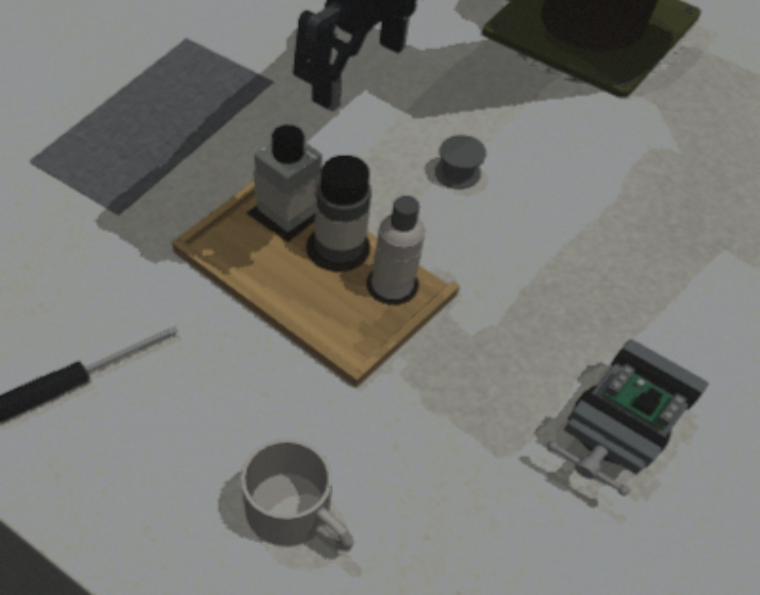

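View pics/w7.png

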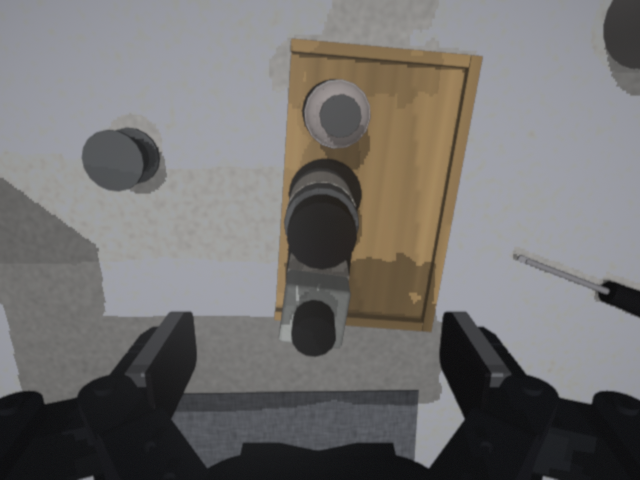

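All three containers stand upright on their own pads within about 4 mm. The board is in the vice, the mug hasn't moved and the arm is clear. Handing in.

```bash
python3 -c "
from workcell import robot
print(robot.job_done())"
```

```text
the job is handed in; nothing more can be done
None
```

The job is done and handed in at about 42 s. The three containers went onto the mat, the board went into the vice, and each container went back to its own pad.

Last checks, from the final wrist and scene pictures:
- **Containers:** the bottle is about 1 mm, the jar 4 mm and the can 3 mm from their pad centres, against 12 mm allowed. All stand upright at the expected height.
- **Board:** it lies the right way up on the bed. From close up it was within about 1 mm of the middle across the jaws and 2 mm along them, and parallel to them.
- **Rest of the scene:** the mug's measured position had not changed, and the arm was clear with no force on the tool.

Two checks were less clean:
- **Side camera:** it showed none of the containers while they stood on the mat, perhaps because the arm was in its way. I used the scene camera there instead.
- **Board from the far scene camera:** it put the board a few mm off the close-up reading. I took that as far-view error because the close-up was cleaner.

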